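# Join the two halves of a hinged pie mould with its pin

## Task

Swing the open half of the pie mould shut, then take the red-headed pin from its wooden stand and push it down through the hinge knuckles until its flange presses snugly on the orange washer (about 12 N, felt through the tool; the sheet-metal mould must never take more than 30 N from the pin). Let go and leave the pin in place, and leave the mug and the two biscuit cutters where they are.

Things in the scene. Friction and masses are not known exactly. Their poses are not given: they have to be found in the camera images.
- mould: Round sheet-steel pie mould, 124 mm across, 66 mm high, on a dark base plate 138 mm across, fixed to the table. Origin: centre of the plate's underside, on the table; z up; x points from the pin knuckles (x = -84 mm, robot's side) to its fixed hinge (x = +72 mm). The +y half is fixed and has two upright knuckle tubes, 26 mm outside, 15 mm bore, at heights 20-34 and 60-74 mm; the -y half swings.
- mould_bore (a point): Bore centre at the top face of the upper knuckle, 74 mm above the table. Above it a collar carries an orange silicone washer (29 mm outside, 15 mm bore). The collar's height is not measured: the washer's top lies anywhere from 77 to 87 mm above the table, and nothing near the knuckles is higher. The washer gives about 1 mm per 8 N, up to 2.5 mm, then is hard.
- mould_hinge (a point): Point on the upright axis of the fixed hinge on the far side of the mould, 45 mm above the table.
- half_hinge (a joint): Angle of the swinging half about the fixed hinge, rad: 0 is shut, at a hard stop; positive is open, its knuckle end swung toward the mould's -y. Starts 0.25 to 0.45 open and stays where it is left (about 2 N at the pad moves it). Its knuckle (same tube, heights 37-57 mm) comes between the two fixed ones, in line but for its play: see half_push.
- half_push (a point): Centre of the outer face of the blue pad outside the swinging half, 45 mm above the table; pad 30 mm wide, at heights 20-62 mm, square to the arc about the hinge: pushing it along the arc shuts the mould. The half also has unmeasured play of up to 2.5 mm either way along the mould's x, so its knuckle may be that far out of line; the pin's tapered nose draws it in (1 to 2 N sideways).
- pin: Hinge pin, upright in the stand, about 0.12 kg. Origin: centre of the underside of its flange (28 mm across, 4 mm thick), resting on the stand's top; z up along the pin. Above the flange a red grip block, 30 mm along the pin's x, 14 mm along its y (grip across y), from 4 to 40 mm above the origin. Below, a steel shank 12 mm thick, 74 mm long; its last 13 mm taper to a 4.4 mm nose.
- pin_tip (a point): End of the pin's nose, 74 mm below the pin's origin.
- stand: Wooden block 56 x 56 x 84 mm, fixed to the table, with an upright bore of 15 mm, 80 mm deep, in the middle of its top that holds the pin. Origin: centre of its underside.
- mug: White mug, 83 mm across and 68 mm high, stands on the table; a bystander. Origin: centre of its underside.
- star_cutter: Star-shaped metal biscuit cutter, 57 x 55 x 22 mm, on the table; a bystander. Origin: centre of its underside.
- round_cutter: Round metal biscuit cutter, 52 mm across and 26 mm high, on the table; a bystander. Origin: centre of its underside.
Not all that is in view belongs to the job. What is meant by the pin is not black, and is the larger of those in its own colour.

How it is judged:
By the outcome, as a careful person would: the job done as asked, in the order asked, and still so for the second after the job is handed in, with the robot touching nothing.
It also fails if it takes over 61 s, if anything falls off the work surface, if the arm or the gripper's body presses on something with over 40 N, if the wrist force passes 120 N, or if a joint passes its speed limit or range.

## Robot

A 6-joint arm with a two-finger parallel gripper is mounted at the origin on a cart in front of the work surface, level with it; the furniture and walls round the work are solid. World frame = base frame: x ahead of the robot, y to its left, z up, the work surface at z = 0. Lengths are in m, angles in rad, forces in N, time in s.
With the tool pointing down it reaches from about 0.325 to 0.9 m from the base axis. Payload 3.5 kg.
Tool frame: the origin (TCP) lies between the finger pads; the fingertips stand bot.tips_ahead ahead of it and the grasp point (between the pads) is the TCP (bot.tips_ahead is the distance from the TCP to the fingertips, in m); z points along the fingers, y is the direction in which the jaws open and shut (so a half turn about z gives the same grasp; the last joint's range is limited). The gripper opens to 85 mm and grips with 20 to 120 N. Pads are 22 mm wide; open, the fingers measure 114 mm over their backs; the gripper's body (76 mm by 85 mm) begins 54 mm behind the grasp point. The pads swing forward as they close: fully open they stand 13 mm farther back than shut.
Start: joints at [1.105, 0.276, -0.026, 1.268, 0, 1.467], TCP at [0.222, 0.584, 0.25] pointing down, gripper open.
Joint ranges: [-3.12, 3.12], [-0.85, 1.88], [-1.08, 1.24], [-1.95, 2.15], [-1.57, 1.53], [-3.14, 3.14]. Speed limits (rad/s): [2.57, 2.57, 3.14, 3.14, 3.14, 3.14].

## Interface

Orientations are given as a unit quaternion [x, y, z, w].
In Python, from cell import status, cams, job, bot gives the robot as it stands.
- The arm moves only by the tool arm_command, never from a script. Its argument "rows" is one flat list of numbers, 7 for each row, row after row: the finger opening in mm, from 0 to 85.4, then the shift along the tool's x, y, z in mm, then the turn, a rotation vector about the tool's x, y, z in rad. In form: [claw, x, y, z, ax, ay, az, claw, x, y, z, ax, ay, az, ...]. A call has exactly 5 rows; each row is the pose to reach, as a shift and turn from the pose commanded when the call began, along the tool's axes at that moment; what a row does not reach only later rows make up. A row lasts 1/12 s, in which the tool goes at most 41.7 mm and 7.16 degrees, less where a joint would pass 70% of its speed; a pose out of reach is approached as far as the arm can. A call with a gripper value outside its range is refused whole. The fingers move at their own pace and stop on an object; "squeeze" is the grip in N (left out, the last holds). Time passes only in rows, so rows that repeat a pose let the fingers close, or fill a call up. It gives the time, the measured TCP pose, the force and the opening at its end, in the units of the state.
- status.read_state(): the state, without advancing time (a new reading comes with each control period).
- cams.grab_frame(name): name is "scene" or "top" or "wrist"; returns a dict with "color" (400x640x3 uint8, blue, green, red), "depth" (400x640 float32, m along the optical axis (not along the pixel's ray), 0 where there is no reading), "vfov" (degrees; the focal length in pixels is half the picture's height over the tangent of half this angle, whatever the lens; pixels are square), "cx", "cy" (the principal point, pixels), "R" (3x3) and "t" (3): a world point X has camera coordinates R X + t; the wrist camera has in their place "hand_eye" (4x4, takes a point from camera to tool coordinates, whose origin is the TCP and whose axes are the flange's). Camera axes: x right, y down, z forward; pixel columns grow to the right and rows downward; lengths in m; the calibration is good to about 2 mm. A picture is of the moment at which its call begins: read the wrist's pose just before it.
- job.finish_job(): hands the job in, once; it reports no verdict.
The state is a dict: "t": time; "joint_pos": joint angles; "qd": joint speeds; "joint_efforts": joint torques, N m; "tcp_pos": TCP position; "orientation": TCP orientation; "force": force on the tool from outside, world axes, zero at the start; "ft_torque": the same for the moment, N m; "gripper_width": finger opening in m.
Only numpy, scipy, OpenCV 4.12 (cv2) and the standard library are available. Lean on these libraries where they do the work, as an engineer would, in place of code of your own. Each camera call takes 0.05 s, during which the arm holds its last target.

## Working session

There is one attempt and no reset: what is moved stays moved. The work goes in short steps, Python scripts to look and compute and a tool call to move; the robot and the scene stay as the last step left them, time stands still between calls to the robot, and variables do not carry over. Pictures are saved under pics/ and viewed, and the job is handed in when it is done.

Besides the shell and the picture viewer there is one more tool, called after ">>>" by a JSON object that holds its "method" and its "body". arm_command: Moves the arm, as the interface text tells. Its arguments: {"type":"object","properties":{"rows":{"type":"array","items":{"type":"number"}},"squeeze":{"type":"number"}},"required":["rows"]}

```bash
ls; mkdir -p pics; python3 - <<'E'
from cell import status,cams,job,bot
import cv2,numpy as np
print(status.read_state()); print(bot.tips_ahead)
for n in ["scene","top","wrist"]:
    f=cams.grab_frame(n); cv2.imwrite(f"pics/{n}0.png",f["color"]); np.savez(f"{n}0.npz",**f)
    print(n,{k:(v if k not in("color","depth") else v.shape) for k,v in f.items()})
E
```

```text
pics
{'t': 0.0, 'joint_pos': array([ 1.10458609e+00,  2.77120376e-01, -2.78877752e-02,  1.26800490e+00,
        8.22624816e-06,  1.46740867e+00]), 'qd': array([ 0.0012731 , -0.00010438, -0.00159739,  0.00126187, -0.00086891,
       -0.00137894]), 'joint_efforts': array([ 9.37313416e-04, -4.45505905e+01,  2.95203191e+01,  1.62204687e-02,
       -2.17126609e-05,  7.28544425e-07]), 'tcp_pos': array([0.22148711, 0.58364715, 0.24916425]), 'orientation': array([ 1.80417776e-01,  9.83589446e-01, -1.06255724e-03, -3.15357150e-04]), 'force': array([-0.78621222, -1.08153339, -0.27553445]), 'ft_torque': array([ 0.00635947,  0.05741195, -0.02131573]), 'gripper_width': 0.08537466754918399}
0.019
scene {'color': (400, 640, 3), 'depth': (400, 640), 'vfov': 56.596934875247186, 'cx': 322.82509190006846, 'cy': 199.8480835737455, 'R': array([[ 0.90344498, -0.42869196,  0.00322093],
       [-0.20203355, -0.43237722, -0.87876754],
       [ 0.37811324,  0.79326738, -0.47723919]]), 't': array([-0.50789215,  0.17523534,  0.73939171])}
top {'color': (400, 640, 3), 'depth': (400, 640), 'vfov': 54.115355092816245, 'cx': 319.38405679892895, 'cy': 197.51068772612942, 'R': array([[ 0.00418454, -0.99995953,  0.00796456],
       [-0.99529276, -0.00493592, -0.09678824],
       [ 0.09682364, -0.00752205, -0.99527313]]), 't': array([0.00934953, 0.54890943, 1.16038259])}
wrist {'color': (400, 640, 3), 'depth': (400, 640), 'vfov': 61.36460364236338, 'cx': 317.66055790958217, 'cy': 200.17157545818924, 'hand_eye': array([[-1.44403917e-03, -9.62590748e-01, -2.70955655e-01,
         6.85613305e-02],
       [ 9.99998573e-01, -1.15249581e-03, -1.23509254e-03,
        -1.06172576e-04],
       [ 8.76613390e-04, -2.70957052e-01,  9.62591039e-01,
        -1.23339595e-01],
       [ 0.00000000e+00,  0.00000000e+00,  0.00000000e+00,
         1.00000000e+00]])}
```

View pics/scene0.png

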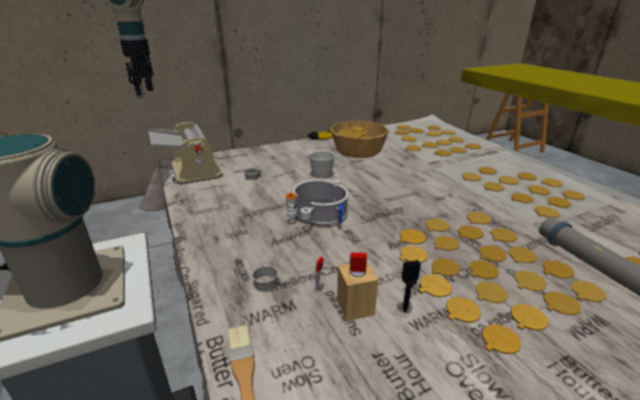

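View pics/top0.png

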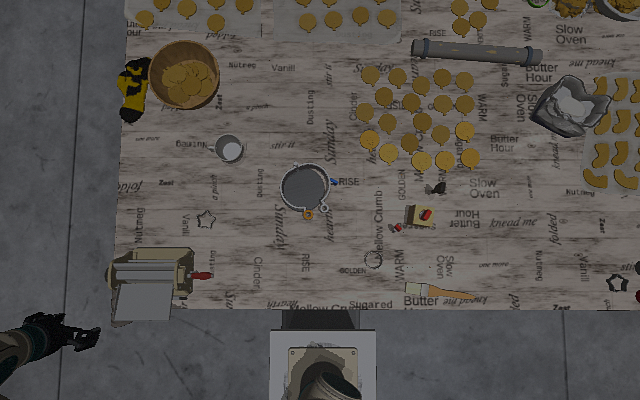

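View pics/wrist0.png

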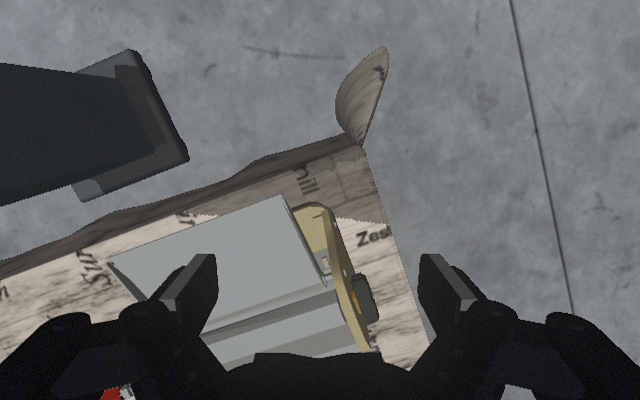

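The scene view shows the mould near (320,203), the stand with the red pin at (357,285), a small red decoy at (319,270) and a black one at (410,285). In the top view the mould is at (306,188) and the stand at (420,216). I'll zoom in on the top view.

```bash
cat > h.py <<'E'
import numpy as np,cv2
def load(p):
    d=np.load(p); return {k:d[k] for k in d.files}
def cam(f,pose=None):
    fl=f["color"].shape[0]/2/np.tan(np.radians(float(f["vfov"]))/2)
    if "R" in f: R=f["R"].T; o=-R@f["t"]
    else:
        from scipy.spatial.transform import Rotation as Ro
        T=np.eye(4);T[:3,:3]=Ro.from_quat(pose[1]).as_matrix();T[:3,3]=pose[0]
        T=T@f["hand_eye"];R=T[:3,:3];o=T[:3,3]
    return fl,float(f["cx"]),float(f["cy"]),R,o
def ray(f,u,v,z,pose=None):
    fl,cx,cy,R,o=cam(f,pose)
    d=R@np.array([(u-cx)/fl,(v-cy)/fl,1]); return o+d*(z-o[2])/d[2]
def proj(f,X,pose=None):
    fl,cx,cy,R,o=cam(f,pose); c=R.T@(np.array(X)-o); return np.array([cx+fl*c[0]/c[2],cy+fl*c[1]/c[2]])
def dpts(f,u0,u1,v0,v1,pose=None):
    fl,cx,cy,R,o=cam(f,pose)
    v,u=np.mgrid[v0:v1,u0:u1]; z=f["depth"][v0:v1,u0:u1]
    P=np.stack([(u-cx)/fl*z,(v-cy)/fl*z,z],-1)@R.T+o
    P[z==0]=np.nan; return P
E
python3 - <<'E'
from h import *
f=load("top0.npz");c=f["color"]
a=cv2.resize(c[155:235,265:365],None,fx=8,fy=7.5,interpolation=cv2.INTER_CUBIC)[:600]
cv2.imwrite("pics/tm.png",cv2.resize(c[158:232,262:362],None,fx=8,fy=8,interpolation=cv2.INTER_CUBIC))
cv2.imwrite("pics/ts.png",cv2.resize(c[170:245,375:475],None,fx=8,fy=8,interpolation=cv2.INTER_CUBIC))
s=load("scene0.npz");c=s["color"]
cv2.imwrite("pics/sm.png",cv2.resize(c[165:235,275:375],None,fx=8,fy=8,interpolation=cv2.INTER_CUBIC))
cv2.imwrite("pics/ss.png",cv2.resize(c[245:320,325:425],None,fx=8,fy=8,interpolation=cv2.INTER_CUBIC))
E
```

```text
(no output)
```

View pics/tm.png

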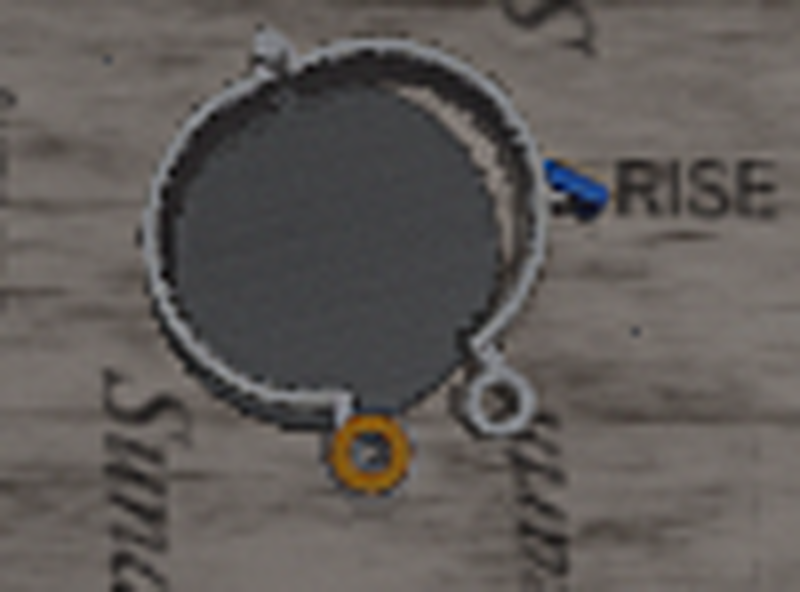

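View pics/ts.png

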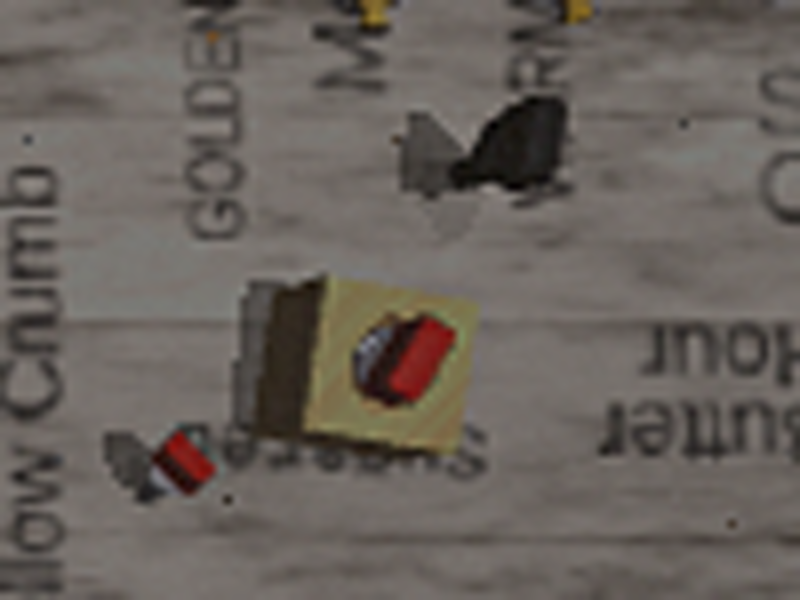

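View pics/sm.png

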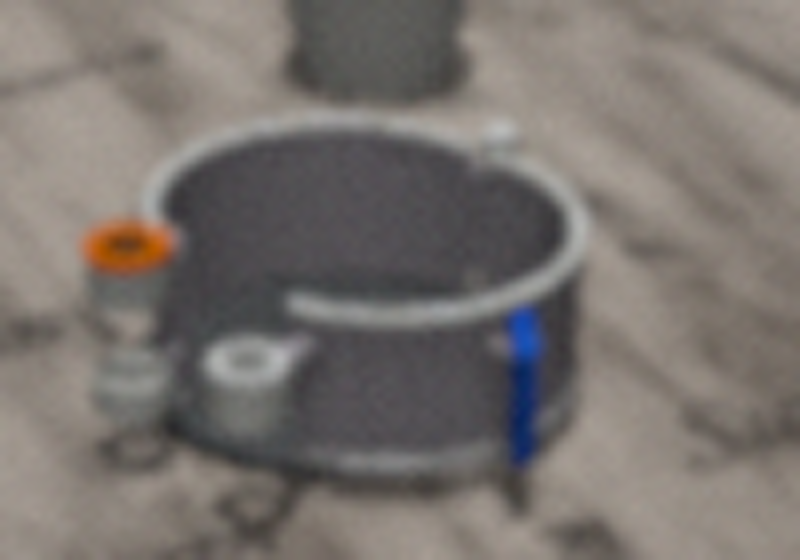

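View pics/ss.png

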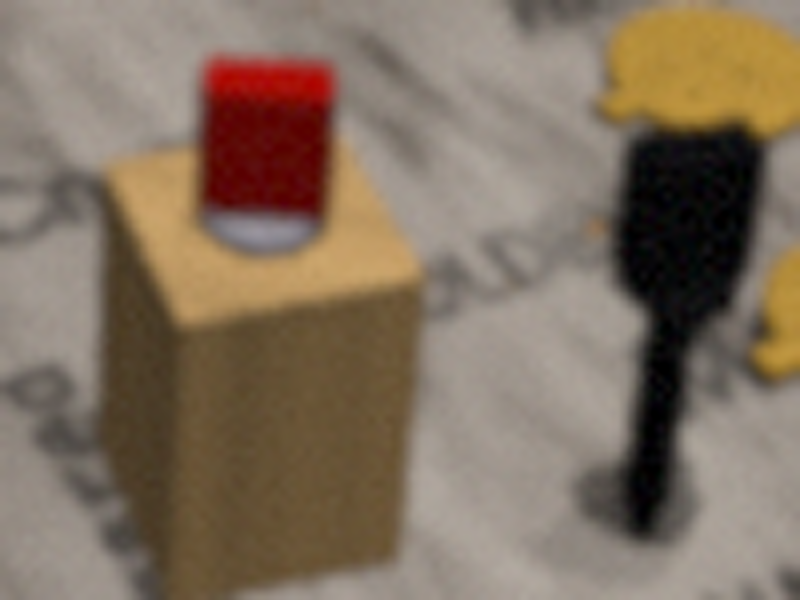

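The top crops show the orange washer at about (308,215), the swinging knuckle at (324,208), the pad at (334,182) and the red grip top at (428,215). The larger red one stands in the block. Measuring coarsely now; the wrist camera will refine it.

```bash
python3 - <<'E'
from h import *
t=load("top0.npz");s=load("scene0.npz")
def mask(f,kind,box):
    h=cv2.cvtColor(f["color"],cv2.COLOR_BGR2HSV);H,S,V=h[...,0],h[...,1],h[...,2]
    m={"blue":(H>105)&(H<130)&(S>130)&(V>60),"or":(H>8)&(H<24)&(S>170)&(V>90),"red":((H<5)|(H>174))&(S>170)&(V>90)}[kind]
    o=np.zeros_like(m);u0,u1,v0,v1=box;o[v0:v1,u0:u1]=m[v0:v1,u0:u1];return o
def tri(a,b):
    A=[];B=[]
    for f,(u,v) in((t,a),(s,b)):
        fl,cx,cy,R,o=cam(f);d=R@np.array([(u-cx)/fl,(v-cy)/fl,1]);d/=np.linalg.norm(d);M=np.eye(3)-np.outer(d,d);A.append(M);B.append(M@o)
    X=np.linalg.solve(sum(A),sum(B));return X,[np.linalg.norm(A[i]@X-B[i]) for i in(0,1)]
def cen(m):
    y,x=np.nonzero(m);return x.mean(),y.mean(),len(x)
a=cen(mask(t,"or",(295,320,205,225)));b=cen(mask(s,"or",(280,300,190,202)))
print("washer",a,b,tri(a[:2],b[:2]),ray(t,*a[:2],.082))
a=cen(mask(t,"red",(420,440,200,225)));m=mask(t,"red",(420,440,200,225))
print("red",a,ray(t,*a[:2],.124)); print(cv2.minAreaRect(np.argwhere(m)[:,::-1].astype(np.float32)))
for p in ["blue"]:
    m=mask(t,p,(325,345,172,192));print(p,cen(m),ray(t,*cen(m)[:2],.062))
    x=np.argwhere(m)[:,::-1].astype(np.float32);r=cv2.minAreaRect(x);print(r,[ray(t,*q,.062)[:2].round(4) for q in cv2.boxPoints(r)])
print("knuckle",ray(t,324.4,208.2,.057))
P=dpts(t,262,362,158,232)
# rim points at z~.066
g=(abs(P[...,2]-.066)<.006);q=P[g];print(len(q),q.min(0),q.max(0))
# ellipse-plate: hinge pixel
print("hinge",ray(t,262+272/8,158+50/8,.066))
# rim circle fit of fixed half: outer edge pixels in crop
pts=[(150,230),(155,180),(180,125),(225,85),(150,260),(165,310),(200,360),(240,388)]
XY=np.array([ray(t,262+u/8,158+v/8,.066)[:2] for u,v in pts])
A=np.c_[2*XY,np.ones(len(XY))];c=np.linalg.lstsq(A,(XY**2).sum(1),rcond=None)[0];print("circ",c[:2],np.sqrt(c[2]+c[0]**2+c[1]**2))
# stand top, table check
print("stand pts",np.nanmedian(dpts(t,417,421,207,210),axis=(0,1)),"table",np.nanmedian(dpts(t,440,450,240,250),axis=(0,1)))
for u,v in [(328,278),(480,300),(455,455),(305,425)]: print(ray(t,375+u/8,170+v/8,.084))
E
```

```text
washer (np.float64(307.84444444444443), np.float64(214.11111111111111), 45) (np.float64(290.4146341463415), np.float64(195.6829268292683), 41) (array([0.49494399, 0.04567765, 0.07505743]), [np.float64(0.0008001156244637522), np.float64(0.0008001156244635812)]) [0.49532544 0.0452739  0.082     ]
red (np.float64(427.1707317073171), np.float64(214.3658536585366), 41) [ 0.49385784 -0.28682602  0.124     ]
((427.1000671386719, 214.300048828125), (4.0249223709106445, 9.391485214233398), 26.56505012512207)
blue (np.float64(333.6190476190476), np.float64(180.52380952380952), 21) [ 0.59603927 -0.02971314  0.062     ]
((333.300048828125, 180.4000244140625), (8.049844741821289, 2.2360680103302), 26.56505012512207) [array([ 0.5987, -0.0167]), array([ 0.6047, -0.0196]), array([ 0.5941, -0.0409]), array([ 0.5881, -0.0379])]
knuckle [ 0.5143375  -0.00282099  0.057     ]
299 [ 0.49964983 -0.03973664  0.06001107] [0.65350738 0.12791996 0.07199412]
hinge [0.64337736 0.08163196 0.066     ]
circ [0.57647583 0.05977806] 0.06680978202843244
stand pts [ 0.51436052 -0.27375695  0.08258726] table [ 0.40969881 -0.37354472 -0.00054919]
[ 0.52367664 -0.26650703  0.084     ]
[ 0.51598628 -0.32125209  0.084     ]
[ 0.46020926 -0.31089916  0.084     ]
[ 0.47071539 -0.25719036  0.084     ]
```

```bash
cat >> h.py <<'E'
from scipy.spatial.transform import Rotation as Ro
def go(target,yaw,st=None):
    """print shift mm and turn rad (tool axes) to target TCP with tool down, tool x at yaw (deg)"""
    from cell import status
    st=st or status.read_state(); R=Ro.from_quat(st["orientation"])
    y=np.radians(yaw); D=Ro.from_matrix(np.array([[np.cos(y),np.sin(y),0],[np.sin(y),-np.cos(y),0],[0,0,-1]]).T.T)
    sh=R.inv().apply(np.array(target)-st["tcp_pos"])*1000
    print("t",round(st["t"],2),"shift",sh.round(1),"turn",(R.inv()*D).as_rotvec().round(4),"F",st["force"].round(1),"w",round(st["gripper_width"]*1000,1))
E
python3 - <<'E'
from h import *
t=load("top0.npz");P=dpts(t,0,640,0,400)
for n,(x0,x1,y0,y1) in dict(pasta=(.2,.5,.25,.6),mid=(.4,.75,-.1,.4)).items():
    g=(P[...,0]>x0)&(P[...,0]<x1)&(P[...,1]>y0)&(P[...,1]<y1);print(n,P[g][:,2].max())
go([.62,-.02,.25],155)
E
```

```text
pasta 0.6439358228714382
mid 0.083709757060761
t 0.15 shift [-586.8 -423.1    0. ] turn [-0.0018 -0.0001  0.0736] F [ 0.3 -0.3 -0.2] w 85.4
```

>>> {"method": "arm_command", "body": {"rows": [85,-30,-20,-20,0,0,0,85,-62,-44,-30,0,0,0,85,-94,-68,-30,0,0,0,85,-126,-92,-30,0,0,0,85,-160,-115,-30,0,0,0.07]}}

```text
t: 0.57
tcp_pos: [0.3308, 0.4185, 0.2804]
orientation: [0.215, 0.977, 0.0, -0.0]
force: [1.5, 0.2, -0.1]
gripper_width: 0.0849
```

>>> {"method": "arm_command", "body": {"rows": [40,-33,-23,0,0,0,0,0,-66,-47,0,0,0,0,0,-98,-70,0,0,0,0,0,-131,-94,0,0,0,0,0,-164,-117,0,0,0,0]}}

```text
t: 0.98
tcp_pos: [0.4306, 0.2431, 0.2802]
orientation: [0.215, 0.977, -0.0, -0.0]
force: [0.4, 0.3, -0.0]
gripper_width: 0.0251
```

```bash
python3 - <<'E'
from h import *
go([.62,-.02,.25],155)
E
```

```text
t 0.98 shift [-282.2 -159.4   30.1] turn [-0.0002 -0.0002  0.0038] F [ 0.4  0.3 -0. ] w 25.1
```

>>> {"method": "arm_command", "body": {"rows": [0,-34,-20,0,0,0,0,0,-68,-40,0,0,0,0,0,-102,-60,10,0,0,0,0,-136,-80,20,0,0,0,0,-170,-100,30,0,0,0]}}

```text
t: 1.4
tcp_pos: [0.5435, 0.0811, 0.25]
orientation: [0.215, 0.977, 0.0, 0.0]
force: [0.7, 1.1, 0.6]
gripper_width: 0.0001
```

>>> {"method": "arm_command", "body": {"rows": [0,-34,-18,0,0,0,0,0,-68,-36,0,0,0,0,0,-112,-59,0,0,0,0,0,-112,-59,0,0,0,0,0,-112,-59,0,0,0,0]}}

```text
t: 1.82
tcp_pos: [0.6211, -0.0201, 0.2495]
orientation: [0.217, 0.976, -0.0, -0.0]
force: [0.4, 0.5, 0.1]
gripper_width: 0.0
```

```bash
cat >> h.py <<'E'
def snap(name,cams_="wrist"):
    from cell import status,cams
    st=status.read_state(); f=cams.grab_frame(cams_)
    f=dict(f,ppos=st["tcp_pos"],pq=st["orientation"]); np.savez(name+".npz",**f)
    cv2.imwrite(f"pics/{name}.png",f["color"]); return f
E
python3 - <<'E'
from h import *
go([.62,-.02,.25],155); snap("w1")
E
```

```text
t 1.82 shift [ 1.  -0.3 -0.5] turn [-0.0003 -0.0002 -0.0002] F [0.4 0.5 0.1] w 0.0
```

View pics/w1.png

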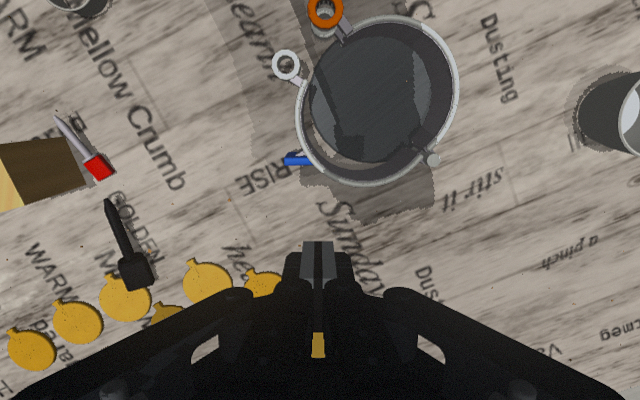

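The wrist view shows the washer at (325,11), the swinging knuckle at (285,65), the blue pad at (297,160) and the hinge at (433,159).

```bash
python3 - <<'E'
from h import *
f=load("w1.npz");p=(f["ppos"],f["pq"])
h=cv2.cvtColor(f["color"],cv2.COLOR_BGR2HSV);H,S,V=h[...,0],h[...,1],h[...,2]
b=(H>105)&(H<130)&(S>130)&(V>60);b[:,:260]=0;b[:,330:]=0;b[:130]=0;b[190:]=0
x=np.argwhere(b)[:,::-1].astype(np.float32);r=cv2.minAreaRect(x);print(r)
print("pad",[ray(f,*q,.062,p)[:2].round(4) for q in cv2.boxPoints(r)],ray(f,*r[0],.062,p))
k=ray(f,285,65,.057,p);w=ray(f,325,11,.082,p);hg=ray(f,433,159,.066,p)
print("kn",k,"w",w,"hinge",hg,np.linalg.norm((hg-w)[:2]),np.linalg.norm((hg-k)[:2]))
P=dpts(f,0,640,0,400,p); print("pad depth",P[158:163:2,285:305:5].round(3),"hinge",P[157:162,431:435].mean((0,1)), "rim",P[15:20,395:400].round(3)[:,2], "washer z",P[10:14,310:315,2], P[5:30,330:345,2].max())
E
```

```text
((297.7667541503906, 158.16932678222656), (12.789772987365723, 27.977630615234375), 87.70938873291016)
pad [array([ 0.5832, -0.0377]), array([ 0.5932, -0.0139]), array([ 0.6041, -0.0186]), array([ 0.594 , -0.0426])] [ 0.59359686 -0.02819253  0.062     ]
kn [ 0.51590067 -0.00302733  0.057     ] w [0.49754235 0.04342258 0.082     ] hinge [0.64622997 0.08387702 0.066     ] 0.15409272449323758 0.15664638704238656
pad depth [[[ 0.589 -0.039  0.06 ]
  [ 0.591 -0.035  0.061]
  [ 0.592 -0.03   0.063]
  [ 0.594 -0.026  0.062]]

 [[ 0.59  -0.04   0.061]
  [ 0.592 -0.036  0.06 ]
  [ 0.594 -0.031  0.062]
  [ 0.596 -0.027  0.062]]

 [[ 0.592 -0.041  0.062]
  [ 0.594 -0.036  0.063]
  [ 0.596 -0.032  0.061]
  [ 0.598 -0.028  0.062]]] hinge [0.64497289 0.08254892 0.06975009] rim [[0.522 0.097 0.067]
 [0.523 0.097 0.067]
 [0.524 0.096 0.069]
 [0.524 0.096 0.069]
 [0.525 0.096 0.067]] washer z [[0.07838389 0.0809712  0.08009896 0.08011756 0.07784097]
 [0.08144896 0.0800824  0.08048223 0.07994481 0.07989975]
 [0.07989702 0.07984797 0.07950961 0.07937851 0.07988231]
 [0.07998793 0.08053634 0.07959274 0.0778233  0.07935759]] nan
```

```bash
python3 - <<'E'
from h import *
go([.633,-.046,.20],156.4);go([.633,-.046,.05],156.4)
E
```

```text
t 1.87 shift [-23.8 -19.4  49.5] turn [-0.0001 -0.0017 -0.0229] F [ 0.4  0.3 -0.1] w -0.1
t 1.87 shift [-24.  -19.4 199.5] turn [-0.0001 -0.0017 -0.0229] F [ 0.4  0.3 -0.1] w -0.1
```

>>> {"method": "arm_command", "body": {"rows": [0,-24,-19,20,0,0,-0.023,0,-24,-19,60,0,0,-0.023,0,-24,-19,100,0,0,-0.023,0,-24,-19,140,0,0,-0.023,0,-24,-19,180,0,0,-0.023]}}

```text
t: 2.28
tcp_pos: [0.6323, -0.043, 0.0693]
orientation: [0.203, 0.979, 0.0, -0.0]
force: [1.1, -0.5, -0.1]
gripper_width: 0.0
```

>>> {"method": "arm_command", "body": {"rows": [0,0,0,19,0,0,0,0,0,0,19,0,0,0,0,5,0,19,0,0,0,0,9,0,19,0,0,0,0,12,0,19,0,0,0]}}

```text
t: 2.7
tcp_pos: [0.6238, -0.0395, 0.0541]
orientation: [0.203, 0.979, 0.0, 0.002]
force: [0.5, 0.1, 0.1]
gripper_width: 0.0001
```

```bash
python3 - <<'E'
from h import *
snap("w2");snap("s2","scene")
c=cv2.imread("pics/s2.png");cv2.imwrite("pics/s2c.png",cv2.resize(c[130:240,260:400],None,fx=5,fy=5))
H=np.array([.646,.083])
for a in np.arange(0,.40,.05):
    an=np.radians(246.4)-a; yaw=156.4-np.degrees(a)
    rad=np.array([np.cos(an),np.sin(an)]);cl=np.array([np.sin(an),-np.cos(an)])
    go([*(H+.1245*rad-.017*cl),.05],yaw)
E
```

```text
t 2.8 shift [11.5 -3.   3.7] turn [0.001  0.0034 0.0028] F [0.4 0.3 0. ] w -0.1
t 2.8 shift [17.7 -3.6  3.7] turn [0.0011 0.0034 0.0528] F [0.4 0.3 0. ] w -0.1
t 2.8 shift [24.  -4.   3.7] turn [0.0012 0.0034 0.1028] F [0.4 0.3 0. ] w -0.1
t 2.8 shift [30.3 -4.   3.7] turn [0.0012 0.0034 0.1528] F [0.4 0.3 0. ] w -0.1
t 2.8 shift [36.6 -3.8  3.7] turn [0.0013 0.0033 0.2028] F [0.4 0.3 0. ] w -0.1
t 2.8 shift [42.8 -3.2  3.6] turn [0.0014 0.0033 0.2528] F [0.4 0.3 0. ] w -0.1
t 2.8 shift [49.  -2.3  3.6] turn [0.0015 0.0033 0.3028] F [0.4 0.3 0. ] w -0.1
t 2.8 shift [55.2 -1.1  3.6] turn [0.0016 0.0032 0.3528] F [0.4 0.3 0. ] w -0.1
```

View pics/w2.png

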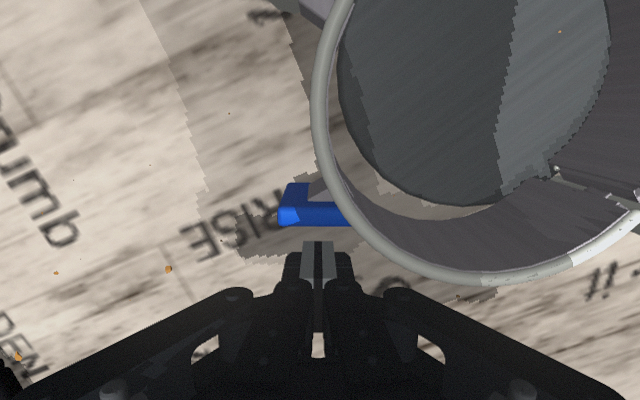

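View pics/s2c.png

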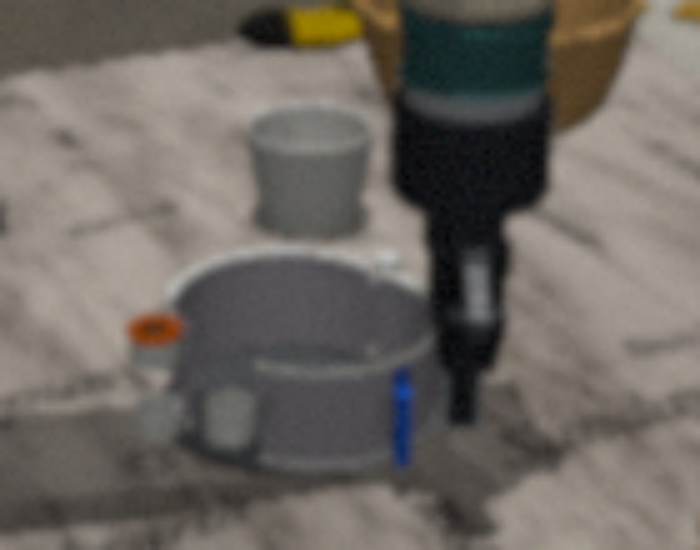

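The finger tips at (318,250) sit 20 mm or so behind the pad face at (315,213), centred on it. I'll push along the arc.

>>> {"method": "arm_command", "body": {"rows": [0,3,-3,3,0,0,0,0,6,-5,3,0,0,0,0,9,-6,3,0,0,0,0,11,-7,3,0,0,0.01,0,14,-7,3,0,0,0.03]}}

```text
t: 3.22
tcp_pos: [0.6066, -0.0413, 0.0483]
orientation: [0.219, 0.976, -0.0, 0.0]
force: [1.2, -2.3, 1.0]
gripper_width: 0.0001
```

>>> {"method": "arm_command", "body": {"rows": [0,2,0,0,0,0,0.02,0,4,0,0,0,0,0.03,0,6,0,0,0,0,0.05,0,8,0,0,0,0,0.06,0,11,0,0,0,0,0.08]}}

```text
t: 3.63
tcp_pos: [0.5973, -0.0365, 0.0485]
orientation: [0.258, 0.966, -0.0, 0.001]
force: [1.8, -1.3, -0.3]
gripper_width: -0.0003
```

>>> {"method": "arm_command", "body": {"rows": [0,2,0,0,0,0,0.02,0,4,0,0,0,0,0.03,0,6,0,0,0,0,0.05,0,8,0,0,0,0,0.06,0,11,1,0,0,0,0.08]}}

```text
t: 4.05
tcp_pos: [0.5878, -0.03, 0.0483]
orientation: [0.296, 0.955, -0.0, 0.0]
force: [1.0, -2.9, -0.4]
gripper_width: 0.0001
```

```bash
python3 - <<'E'
from h import *
f=snap("w3");print(f["ppos"])
E
```

```text
[ 0.58779749 -0.03001765  0.04832623]
```

View pics/w3.png

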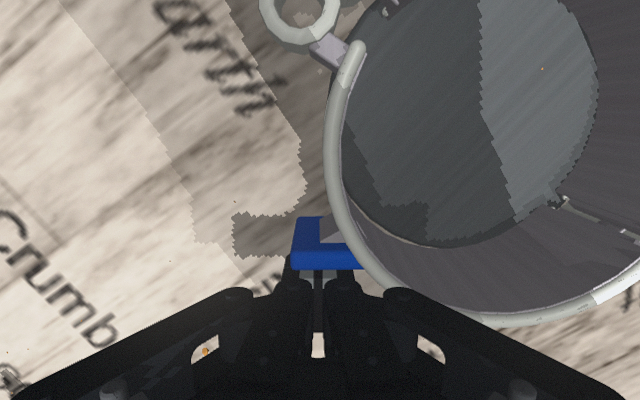

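>>> {"method": "arm_command", "body": {"rows": [0,2,0,0,0,0,0.02,0,4,0,0,0,0,0.03,0,6,0,0,0,0,0.05,0,8,0,0,0,0,0.06,0,11,1,0,0,0,0.08]}}

```text
t: 4.52
tcp_pos: [0.5792, -0.023, 0.0483]
orientation: [0.334, 0.943, -0.0, 0.0]
force: [0.4, -2.2, 0.3]
gripper_width: 0.0004
```

>>> {"method": "arm_command", "body": {"rows": [0,2,0,0,0,0,0.02,0,4,0,0,0,0,0.03,0,6,0,0,0,0,0.05,0,8,0,0,0,0,0.06,0,10,1,0,0,0,0.08]}}

```text
t: 4.93
tcp_pos: [0.5723, -0.0165, 0.0484]
orientation: [0.372, 0.928, -0.001, 0.001]
force: [2.1, -6.8, 0.1]
gripper_width: -0.0002
```

```bash
python3 - <<'E'
from h import *
f=snap("w4");print(f["ppos"])
E
```

```text
[ 0.57226515 -0.0165255   0.04839259]
```

View pics/w4.png

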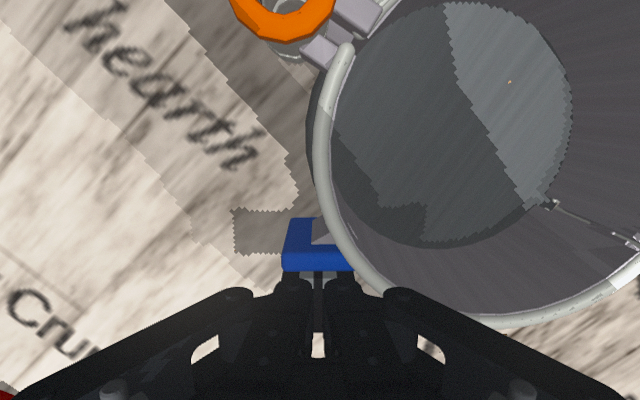

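>>> {"method": "arm_command", "body": {"rows": [0,1,0,0,0,0,0,0,1,0,0,0,0,0,0,2,0,0,0,0,0,0,2,0,0,0,0,0,0,2,0,0,0,0,0]}}

```text
t: 5.4
tcp_pos: [0.5721, -0.0163, 0.0487]
orientation: [0.372, 0.928, -0.002, 0.002]
force: [1.9, -7.6, -1.6]
gripper_width: -0.0001
```

>>> {"method": "arm_command", "body": {"rows": [0,1,0,0,0,0,0,0,2,0,0,0,0,0,0,3,0,0,0,0,0,0,3,0,0,0,0,0,0,3,0,0,0,0,0]}}

```text
t: 5.82
tcp_pos: [0.5709, -0.0159, 0.049]
orientation: [0.372, 0.928, -0.003, 0.003]
force: [3.9, -11.3, -0.9]
gripper_width: 0.0003
```

```bash
python3 - <<'E'
from h import *
from cell import status
f=snap("w5");print(f["ppos"],status.read_state()["force"])
a=load("w4.npz")
print(cv2.absdiff(a["color"],f["color"])[:250].mean())
E
```

```text
[ 0.57087444 -0.0159344   0.04903872] [  3.74121733 -12.7783469   -2.7511793 ]
7.75108125
```

View pics/w5.png

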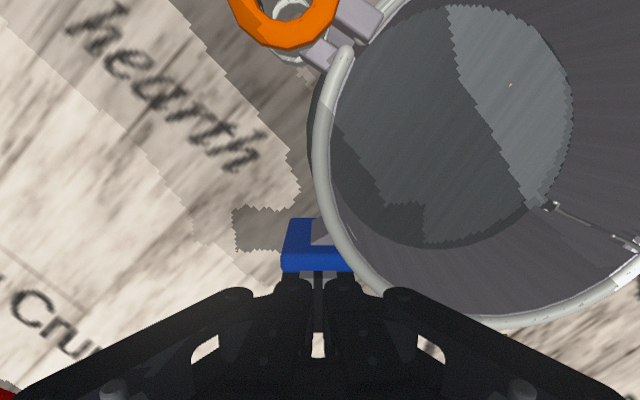

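Resistance is rising with no motion, so this looks like the stop. I'll back off and look straight down the bore.

>>> {"method": "arm_command", "body": {"rows": [0,-8,-2,0,0,0,0,0,-20,-4,0,0,0,0,0,-30,-4,-20,0,0,0,0,-30,-4,-60,0,0,0,0,-30,-4,-100,0,0,0]}}

```text
t: 6.28
tcp_pos: [0.5859, -0.0356, 0.1472]
orientation: [0.371, 0.929, 0.0, -0.003]
force: [1.3, -0.3, -0.0]
gripper_width: 0.0002
```

```bash
python3 - <<'E'
from h import *
go([.556,.010,.22],150)
E
```

```text
t 6.28 shift [ 53.6  12.3 -72.5] turn [-0.001  -0.0064 -0.2372] F [ 1.3 -0.3 -0. ] w 0.2
```

>>> {"method": "arm_command", "body": {"rows": [0,12,3,-30,0,0,-0.08,0,30,8,-60,0,0,-0.16,0,54,12,-75,0,0,-0.237,0,54,12,-75,0,0,-0.237,0,54,12,-75,0,0,-0.237]}}

```text
t: 6.7
tcp_pos: [0.557, 0.0109, 0.2245]
orientation: [0.258, 0.966, 0.001, 0.001]
force: [0.9, 0.2, -0.3]
gripper_width: -0.0001
```

```bash
python3 - <<'E'
from h import *
f=snap("w6");print(f["ppos"])
E
```

```text
[0.55695091 0.01085748 0.22447652]
```

View pics/w6.png

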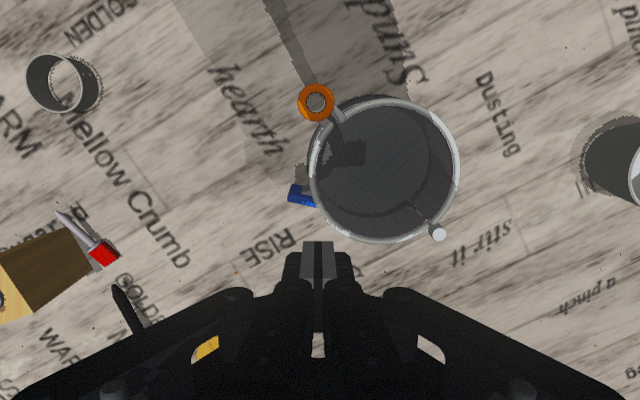

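```bash
python3 - <<'E'
from h import *
f=load("w6.npz");p=(f["ppos"],f["pq"])
cv2.imwrite("pics/w6c.png",cv2.resize(f["color"][70:135,280:360],None,fx=9,fy=9,interpolation=cv2.INTER_CUBIC))
h=cv2.cvtColor(f["color"],cv2.COLOR_BGR2HSV);H,S,V=h[...,0],h[...,1],h[...,2]
m=((H>5)&(H<24)&(S>150)).astype(np.uint8);m[140:]=0;m[:,:280]=0;m[:,350:]=0
cs=cv2.findContours(m,cv2.RETR_CCOMP,cv2.CHAIN_APPROX_NONE)[0]
for c in cs:
    if len(c)>10: e=cv2.fitEllipse(c);print(e,ray(f,*e[0],.080,p),2*337*0)
P=dpts(f,280,360,70,135,p);print("washer z",np.nanmedian(P[...,2][m[70:135,280:360]>0]))
print("hinge",ray(f,438,233,.07,p)); 
E
```

```text
((315.5493469238281, 101.90721893310547), (35.596107482910156, 37.10014343261719), 0.08091872185468674) [0.49475498 0.04473872 0.08      ] 0
((315.5859375, 102.26376342773438), (20.812639236450195, 21.339113235473633), 170.04299926757812) [0.49499483 0.04463195 0.08      ] 0
washer z 0.07938569363289794
hinge [0.64452329 0.08254423 0.07      ]
```

View pics/w6c.png

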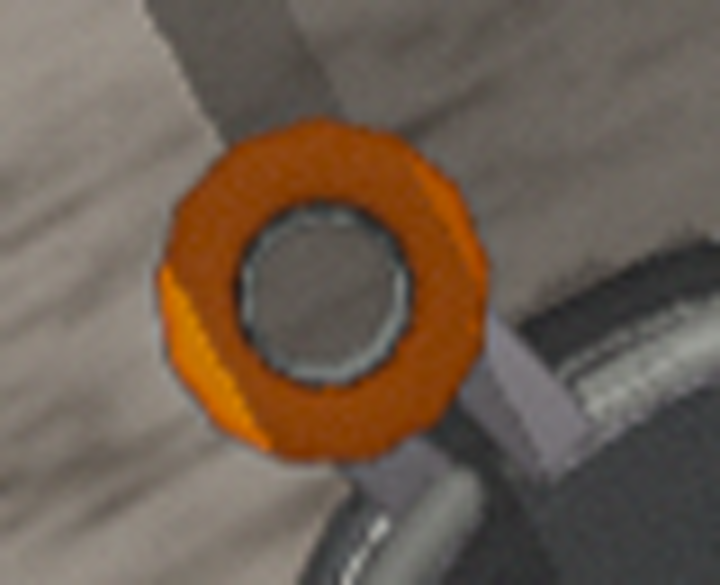

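The mould is shut and the swinging knuckle shows concentric under the washer at (315.5,102), so the bore is at (0.495,0.0447) with the washer top at about 0.080. Next I'll look at the pin.

```bash
python3 - <<'E'
from h import *
go([.553,-.321,.25],150)
E
```

```text
t 6.75 shift [-162.4 -288.8  -27.1] turn [ 0.0006 -0.0004  0.0006] F [-0.5  1.  -1. ] w -0.2
```

>>> {"method": "arm_command", "body": {"rows": [50,-17,-30,-20,0,0,0,50,-36,-64,-27,0,0,0,50,-55,-98,-27,0,0,0,50,-74,-132,-27,0,0,0,50,-93,-166,-27,0,0,0]}}

```text
t: 7.17
tcp_pos: [0.5537, -0.1824, 0.2484]
orientation: [0.259, 0.966, 0.001, -0.001]
force: [0.3, -0.1, -0.9]
gripper_width: 0.0498
```

>>> {"method": "arm_command", "body": {"rows": [50,-17,-31,0,0,0,0,50,-35,-62,0,0,0,0,50,-52,-93,0,0,0,0,50,-69,-123,0,0,0,0,50,-69,-123,0,0,0,0]}}

```text
t: 7.58
tcp_pos: [0.552, -0.328, 0.2474]
orientation: [0.262, 0.965, -0.001, -0.001]
force: [1.0, -0.8, 0.5]
gripper_width: 0.0497
```

```bash
python3 - <<'E'
from h import *
f=snap("w7");print(f["ppos"])
E
```

```text
[ 0.55200347 -0.32802886  0.24742267]
```

View pics/w7.png

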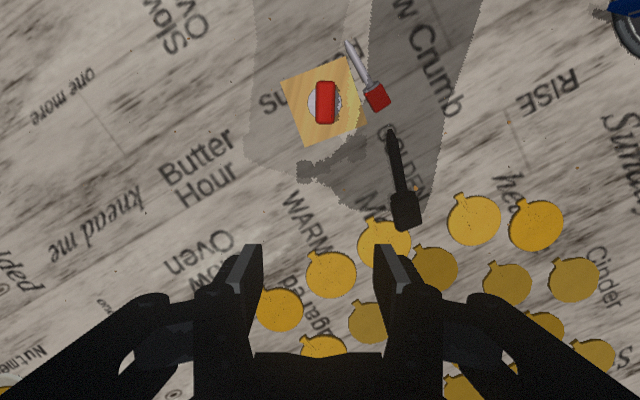

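The wrist view shows the red grip top at (326,102), the small decoy's head at (376,96) and the black one's head at (406,210).

```bash
python3 - <<'E'
from h import *
f=load("w7.npz");p=(f["ppos"],f["pq"])
h=cv2.cvtColor(f["color"],cv2.COLOR_BGR2HSV);H,S,V=h[...,0],h[...,1],h[...,2]
m=(((H<5)|(H>174))&(S>170)&(V>60));m[150:]=0;m[:,:300]=0;d=m.copy();m[:,345:]=0;d[:,:355]=0;d[:,400:]=0
P=dpts(f,0,640,0,400,p)
x=np.argwhere(m)[:,::-1].astype(np.float32);r=cv2.minAreaRect(x);print(r,np.nanmedian(P[...,2][m]))
mt=m&(P[...,2]>.115)
x=np.argwhere(mt)[:,::-1].astype(np.float32);r=cv2.minAreaRect(x);print("top only",r)
B=np.array([ray(f,*q,.124,p)[:2] for q in cv2.boxPoints(r)]);print(B.round(4),"c",ray(f,*r[0],.124,p), x.mean(0))
e=[(B[(i+1)%4]-B[i]) for i in range(2)];
for q in e: print("edge",np.linalg.norm(q),np.degrees(np.arctan2(q[1],q[0])))
y=np.argwhere(d)[:,::-1];print("decoy",P[d][:, :].mean(0),P[d].max(0),P[d].min(0))
print("black",P[200:220,395:415].reshape(-1,3).mean(0))
print("toolx yaw",np.degrees(2*np.arctan2(f["pq"][1],f["pq"][0])))
# wood corners
w=((H>12)&(H<26)&(S>90)&(V>120)&(P[...,2]>.07)&(P[...,2]<.095)).astype(np.uint8)
w[170:]=0;w|=mt.astype(np.uint8)
ys=np.argwhere(w)[:,::-1].astype(np.float32);r=cv2.minAreaRect(ys);print("stand",r,ray(f,*r[0],.084,p))
E
```

```text
((325.0, 102.0), (42.0, 18.0), 90.0) 0.12348713284710583
top only ((325.0, 102.0), (42.0, 18.0), 90.0)
[[ 0.478  -0.2866]
 [ 0.4843 -0.2758]
 [ 0.5089 -0.2899]
 [ 0.5024 -0.301 ]] c [ 0.49322008 -0.28820062  0.124     ] [324.89035 101.79373]
edge 0.01245330981499163 59.52564006437673
edge 0.028360057216125875 -29.71422196380136
decoy [ 0.51734427 -0.23754995  0.0110349 ] [ 0.52866933 -0.22743154  0.01472757] [ 0.50626919 -0.24756967  0.00778424]
black [nan nan nan]
toolx yaw 149.61842363318084
stand ((324.5359802246094, 101.42037963867188), (71.03511047363281, 70.36430358886719), 69.32556915283203) [ 0.49266345 -0.28746892  0.084     ]
```

```bash
python3 - <<'E'
from h import *
f=load("w7.npz");p=(f["ppos"],f["pq"]);s=load("scene0.npz")
for q in [(406,210),(390,130)]:
  for z in (.005,.05,.1): X=ray(f,*q,z,p);print(q,z,X.round(3),proj(s,X).round(0))
go([.4932,-.2880,.22],150);go([.4932,-.2880,.111],150)
E
```

```text
(406, 210) 0.005 [ 0.642 -0.266  0.005] [413. 275.]
(406, 210) 0.05 [ 0.624 -0.269  0.05 ] [409. 261.]
(406, 210) 0.1 [ 0.603 -0.273  0.1  ] [404. 244.]
(390, 130) 0.005 [ 0.553 -0.24   0.005] [370. 280.]
(390, 130) 0.05 [ 0.546 -0.247  0.05 ] [369. 265.]
(390, 130) 0.1 [ 0.538 -0.254  0.1  ] [369. 247.]
t 7.63 shift [69.2  2.3 27.6] turn [ 0.0005 -0.0032 -0.0052] F [ 0.1 -0.1 -0.9] w 49.7
t 7.63 shift [ 68.8   2.3 136.6] turn [ 0.0005 -0.0032 -0.0052] F [ 0.1 -0.1 -0.9] w 49.7
```

```bash
python3 - <<'E'
from h import *
f=snap("s3","scene");cv2.imwrite("pics/s3c.png",cv2.resize(f["color"][200:340,280:440],None,fx=5,fy=4))
E
```

```text
(no output)
```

View pics/s3c.png

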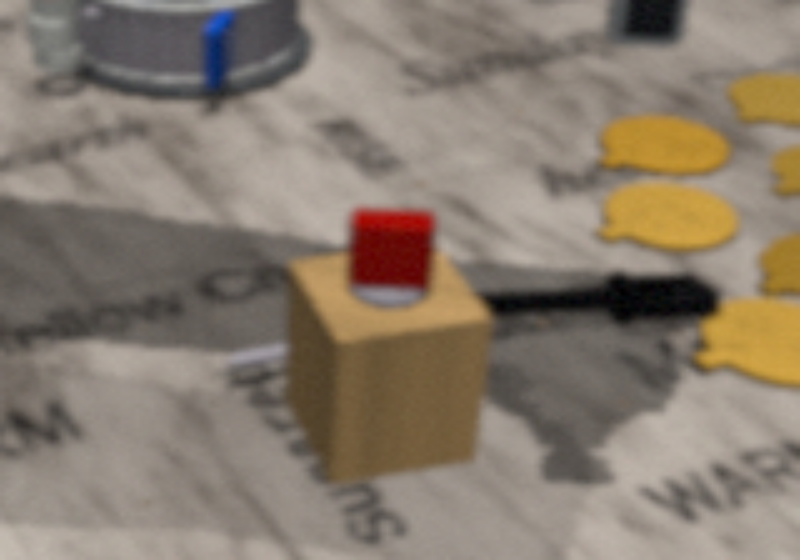

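Both decoys have toppled on their own and lie on the table (black at (690,295) in the crop), out of the way. Going down onto the pin.

>>> {"method": "arm_command", "body": {"rows": [50,35,1,14,0,0,0,50,69,2,28,0,0,-0.005,50,69,2,40,0,0,-0.005,50,69,2,65,0,0,-0.005,50,69,2,90,0,0,-0.005]}}

```text
t: 8.1
tcp_pos: [0.4935, -0.2836, 0.1594]
orientation: [0.256, 0.967, 0.0, 0.0]
force: [0.2, -0.9, -1.0]
gripper_width: 0.0501
```

```bash
python3 - <<'E'
from h import *
go([.4932,-.2880,.111],150)
f=snap("w8")
E
```

```text
t 8.1 shift [-1.9 -4.  48.4] turn [0.0007 0.0001 0.0066] F [ 0.2 -0.9 -1. ] w 50.1
```

View pics/w8.png

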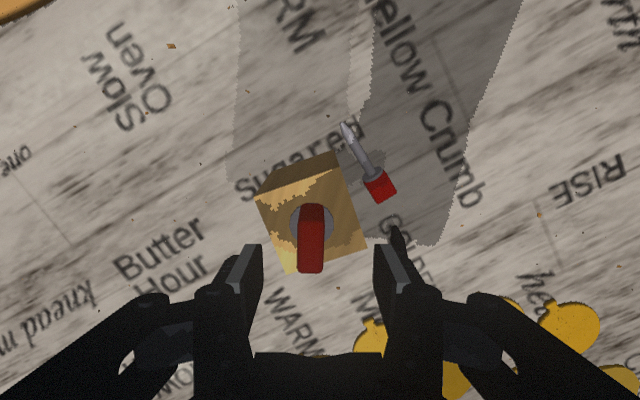

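```bash
python3 - <<'E'
from h import *
go([.4932,-.2880,.111],150)
E
```

```text
t 8.15 shift [-6.1 -4.5 42.4] turn [ 0.0017 -0.0099  0.0066] F [-0.8  0.8 -3.7] w 49.8
```

>>> {"method": "arm_command", "body": {"rows": [50,-2,-4,0,0,0,0,50,-2,-4,0,0,0,0,50,-2,-4,0,0,0,0,50,-2,-4,0,0,0,0,50,-2,-4,0,0,0,0]}}

```text
t: 8.57
tcp_pos: [0.4948, -0.2903, 0.1619]
orientation: [0.256, 0.967, -0.0, 0.001]
force: [-0.7, -1.0, 0.1]
gripper_width: 0.0502
```

```bash
python3 - <<'E'
from h import *
go([.4932,-.2880,.111],150)
E
```

```text
t 8.57 shift [ 2.7  1.3 50.9] turn [-0.0002  0.0028  0.0058] F [-0.7 -1.   0.1] w 50.2
```

>>> {"method": "arm_command", "body": {"rows": [50,3,1,15,0,0,0.006,50,3,1,30,0,0,0.006,50,3,1,45,0,0,0.006,50,3,1,51,0,0,0.006,50,3,1,51,0,0,0.006]}}

```text
t: 8.98
tcp_pos: [0.4908, -0.2867, 0.1083]
orientation: [0.259, 0.966, 0.0, -0.001]
force: [-0.2, 0.0, -0.5]
gripper_width: 0.0499
```

```bash
python3 - <<'E'
from h import *
f=snap("w9")
go([.4932,-.2880,.111],150)
E
```

```text
t 9.03 shift [-1.9  0.1 -1.7] turn [ 0.0001 -0.0008 -0.0002] F [-0.1  0.3 -0.8] w 49.9
```

View pics/w9.png

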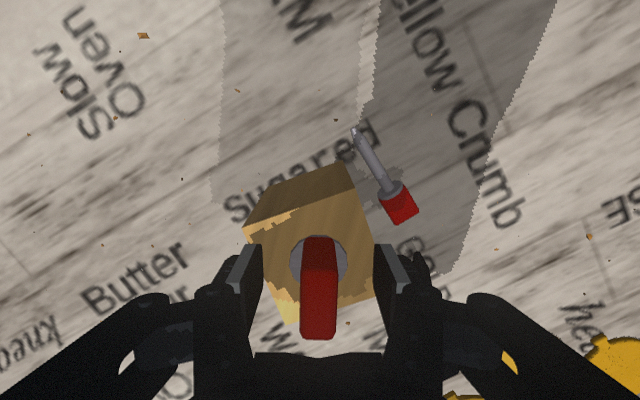

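The red grip sits centred between the pads at column 319. Closing.

>>> {"method": "arm_command", "body": {"rows": [50,-2,0,-2,0,0,0,35,-2,0,-2,0,0,0,20,-2,0,-2,0,0,0,5,-2,0,-2,0,0,0,5,-2,0,-2,0,0,0], "squeeze": 50}}

```text
t: 9.45
tcp_pos: [0.4941, -0.2888, 0.1124]
orientation: [0.259, 0.966, -0.0, 0.001]
force: [-0.4, 0.4, 3.6]
gripper_width: 0.0134
```

>>> {"method": "arm_command", "body": {"rows": [5,0,0,0,0,0,0,5,0,0,0,0,0,0,5,0,0,0,0,0,0,5,0,0,0,0,0,0,5,0,0,0,0,0,0]}}

```text
t: 9.87
tcp_pos: [0.4941, -0.2888, 0.1123]
orientation: [0.259, 0.966, -0.0, 0.001]
force: [-0.2, 0.0, 5.5]
gripper_width: 0.013
```

```bash
python3 - <<'E'
from h import *
f=snap("w10")
go([.4932,-.2880,.21],150)
E
```

```text
t 9.92 shift [  1.    0.2 -97.7] turn [-0.0001  0.002  -0.0002] F [-0.2  0.7  6. ] w 13.4
```

View pics/w10.png

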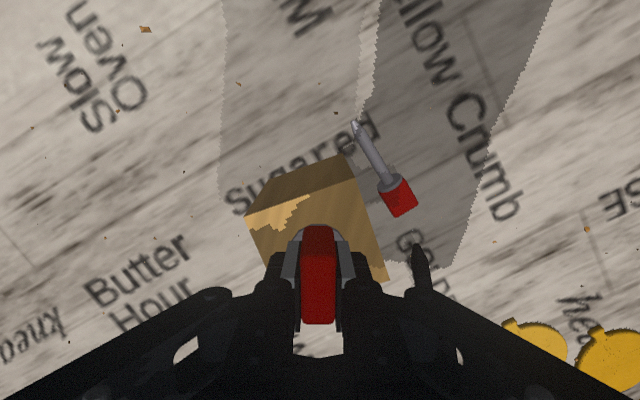

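>>> {"method": "arm_command", "body": {"rows": [5,0,0,-15,0,0,0,5,0,0,-35,0,0,0,5,0,0,-60,0,0,0,5,0,0,-90,0,0,0,5,0,0,-120,0,0,0]}}

```text
t: 10.33
tcp_pos: [0.4922, -0.2875, 0.2309]
orientation: [0.259, 0.966, 0.001, -0.002]
force: [-0.2, -0.2, -0.9]
gripper_width: 0.0131
```

```bash
python3 - <<'E'
from h import *
go([.495,.0447,.23],150)
f=snap("w11")
E
```

```text
t 10.33 shift [163.8 289.1   1.6] turn [ 0.0003 -0.0035 -0.0002] F [-0.2 -0.2 -0.9] w 13.1
```

View pics/w11.png

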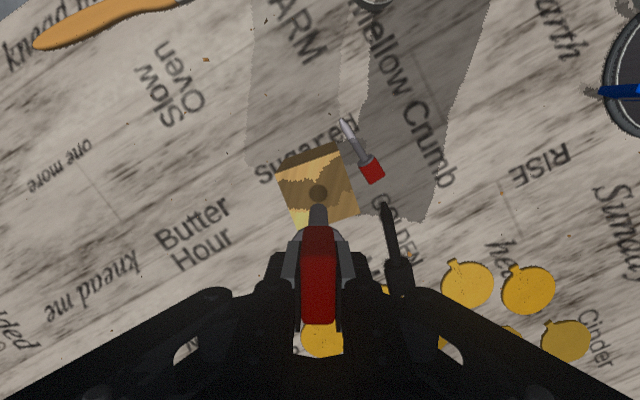

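The pin is held straight and the empty bore shows at (319,193). Carrying it to the mould.

>>> {"method": "arm_command", "body": {"rows": [5,10,18,0,0,0,0,5,28,50,0,0,0,0,5,47,83,0,0,0,0,5,66,116,0,0,0,0,5,85,149,0,0,0,0]}}

```text
t: 10.8
tcp_pos: [0.4933, -0.1151, 0.2303]
orientation: [0.259, 0.966, 0.0, -0.001]
force: [-0.2, 0.9, -1.5]
gripper_width: 0.013
```

>>> {"method": "arm_command", "body": {"rows": [5,19,33,0,0,0,0,5,38,67,0,0,0,0,5,56,99,0,0,0,0,5,70,124,0,0,0,0,5,78,138,0,0,0,0]}}

```text
t: 11.22
tcp_pos: [0.4945, 0.0447, 0.2304]
orientation: [0.258, 0.966, 0.0, -0.001]
force: [0.6, 0.1, -1.1]
gripper_width: 0.0134
```

>>> {"method": "arm_command", "body": {"rows": [5,0,0,0,0,0,0,5,0,0,0,0,0,0,5,0,0,0,0,0,0,5,0,0,0,0,0,0,5,0,0,0,0,0,0]}}

```text
t: 11.63
tcp_pos: [0.4957, 0.0407, 0.2311]
orientation: [0.26, 0.966, -0.0, -0.0]
force: [0.2, 0.4, -1.7]
gripper_width: 0.0132
```

```bash
python3 - <<'E'
from h import *
f=snap("w12");go([.495,.0447,.23],150);s=snap("s4","scene");cv2.imwrite("pics/s4c.png",cv2.resize(s["color"][140:230,260:380],None,fx=6,fy=6))
E
```

```text
t 11.68 shift [2.7 3.  1.2] turn [-0.0002 -0.0001 -0.0019] F [ 0.5  0.7 -1.5] w 13.1
```

View pics/w12.png

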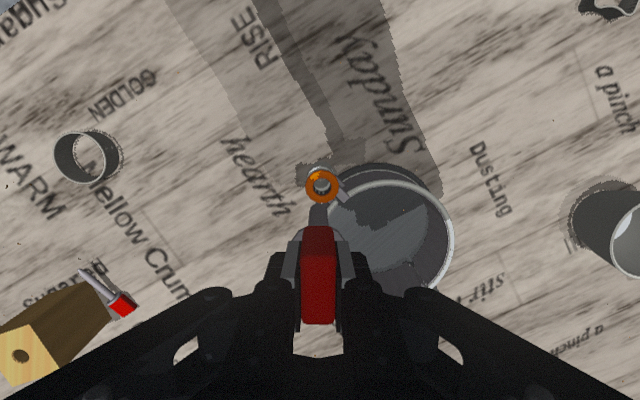

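View pics/s4c.png

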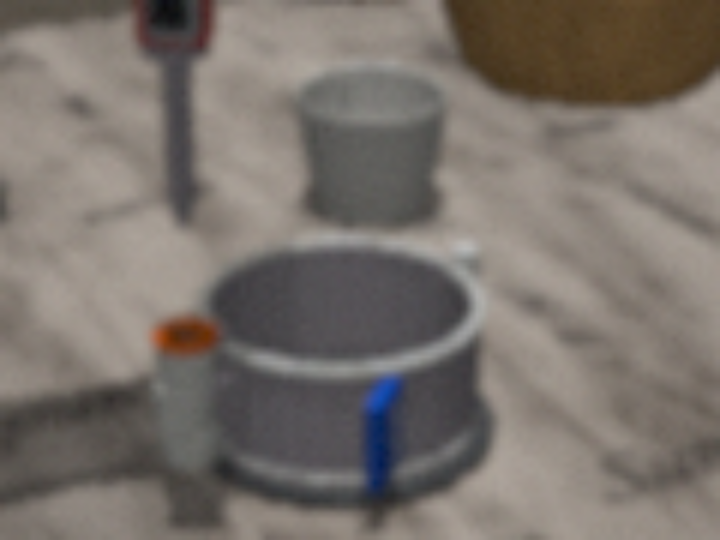

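```bash
python3 - <<'E'
from h import *
f=load("w12.npz");p=(f["ppos"],f["pq"])
h=cv2.cvtColor(f["color"],cv2.COLOR_BGR2HSV);H,S,V=h[...,0],h[...,1],h[...,2]
m=((H>5)&(H<24)&(S>150)).astype(np.uint8);m[215:]=0;m[:160]=0;m[:,:300]=0;m[:,345:]=0
for c in cv2.findContours(m,cv2.RETR_CCOMP,cv2.CHAIN_APPROX_NONE)[0]:
    if len(c)>12: e=cv2.fitEllipse(c);print(e,ray(f,*e[0],.080,p))
# red grip top & shank in image for pin's place in tool frame
a=load("w11.npz");pa=(a["ppos"],a["pq"])
for g,pp in((a,pa),(f,p)):
    o=pp[0]+np.array([0,0,-.0283]); R=Ro.from_quat(pp[1])
    for d in(0,.0012):
        q=o+R.apply([d,0,0]); print("tip/flange px if pin at tool x",d,proj(g,q-[0,0,.074],pp).round(1),proj(g,q,pp).round(1))
    cv2.imwrite("pics/z%d.png"%(g is f),cv2.resize(g["color"][160:260,280:360],None,fx=6,fy=6,interpolation=cv2.INTER_CUBIC))
E
```

```text
((321.6470031738281, 186.03041076660156), (31.72382926940918, 32.33709716796875), 86.01578521728516) [0.49406514 0.04498793 0.08      ]
((321.6199645996094, 186.07113647460938), (18.01834487915039, 19.027036666870117), 93.5356216430664) [0.49408405 0.04495091 0.08      ]
tip/flange px if pin at tool x 0 [318.2 207.5] [318.3 251.3]
tip/flange px if pin at tool x 0.0012 [318.2 205.9] [318.3 249. ]
tip/flange px if pin at tool x 0 [318.3 207.1] [318.4 251.1]
tip/flange px if pin at tool x 0.0012 [318.3 205.4] [318.4 248.9]
```

View pics/z1.png

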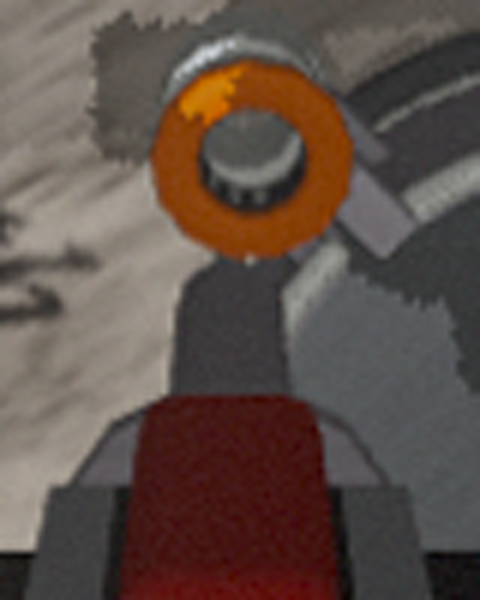

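The nose shows at about (319,204), matching the predicted pin axis. The bore is at (0.4944,0.0449). I'll shift and lower until the nose is just above the washer.

>>> {"method": "arm_command", "body": {"rows": [5,1,1,5,0,0,0,5,2,3,15,0,0,0,5,2,3,25,0,0,0,5,2,3,35,0,0,0,5,2,3,38,0,0,0]}}

```text
t: 12.15
tcp_pos: [0.4937, 0.0455, 0.1905]
orientation: [0.259, 0.966, -0.001, -0.002]
force: [0.1, 0.8, -1.7]
gripper_width: 0.0132
```

>>> {"method": "arm_command", "body": {"rows": [5,0,0,0,0,0,0,5,0,0,0,0,0,0,5,0,0,0,0,0,0,5,0,0,0,0,0,0,5,0,0,0,0,0,0]}}

```text
t: 12.57
tcp_pos: [0.496, 0.0453, 0.1939]
orientation: [0.259, 0.966, 0.0, 0.001]
force: [-1.1, -0.1, -0.1]
gripper_width: 0.013
```

```bash
python3 - <<'E'
from h import *
f=snap("w13");go([.4954,.0443,.175],150);cv2.imwrite("pics/z3.png",cv2.resize(f["color"][150:270,260:380],None,fx=5,fy=5,interpolation=cv2.INTER_CUBIC))
s=snap("s5","scene");cv2.imwrite("pics/s5c.png",cv2.resize(s["color"][140:230,260:380],None,fx=6,fy=6))
E
```

```text
t 12.62 shift [-0.1 -1.2 18.8] turn [ 0.0005  0.0009 -0.0002] F [ 0.2 -0.9 -0.8] w 13.1
```

View pics/z3.png

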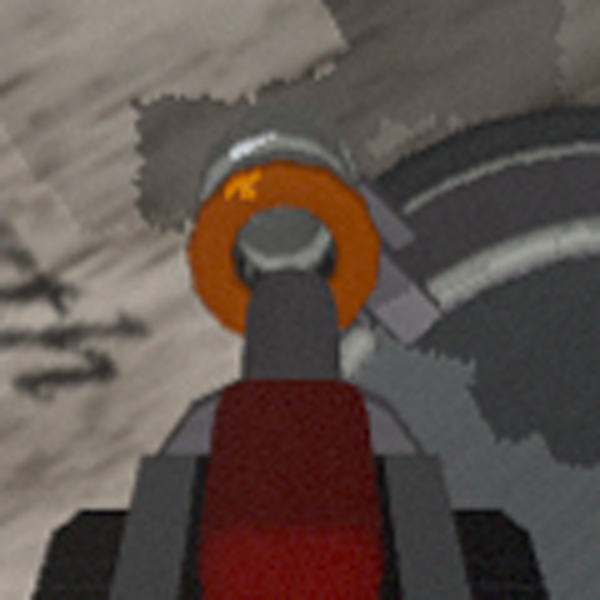

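View pics/s5c.png

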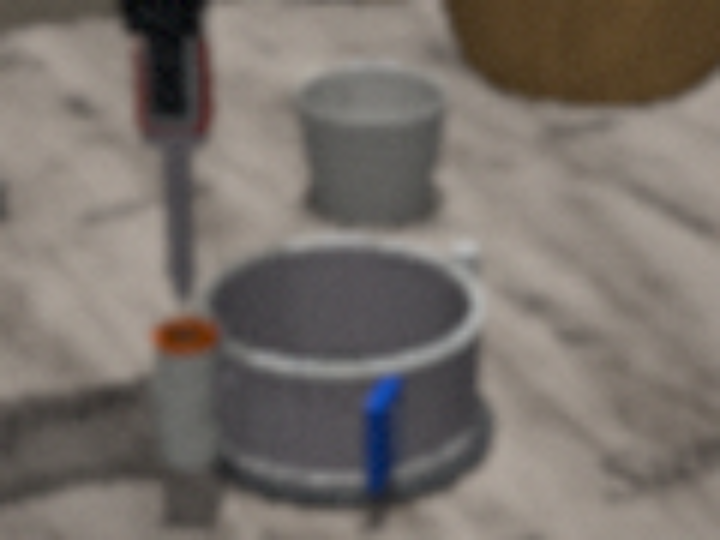

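>>> {"method": "arm_command", "body": {"rows": [5,0,-1,3,0,0,0,5,0,-1,6,0,0,0,5,0,-1,9,0,0,0,5,0,-1,12,0,0,0,5,0,-1,15,0,0,0]}}

```text
t: 13.08
tcp_pos: [0.4948, 0.0445, 0.1778]
orientation: [0.259, 0.966, -0.0, -0.0]
force: [-0.3, 0.2, -1.0]
gripper_width: 0.0131
```

>>> {"method": "arm_command", "body": {"rows": [5,0,0,2,0,0,0,5,0,0,4,0,0,0,5,0,0,6,0,0,0,5,0,0,8,0,0,0,5,0,0,10,0,0,0]}}

```text
t: 13.5
tcp_pos: [0.4951, 0.0445, 0.1681]
orientation: [0.259, 0.966, 0.0, 0.0]
force: [0.3, 0.4, -1.1]
gripper_width: 0.0136
```

```bash
python3 - <<'E'
from h import *
f=snap("w14");go([.4954,.0443,.175],150);cv2.imwrite("pics/z4.png",cv2.resize(f["color"][150:270,260:380],None,fx=5,fy=5,interpolation=cv2.INTER_CUBIC))
E
```

```text
t 13.55 shift [-0.6  0.1 -7.2] turn [-0.0003 -0.0005 -0.0002] F [-0.6  0.7 -2.1] w 13.4
```

View pics/z4.png

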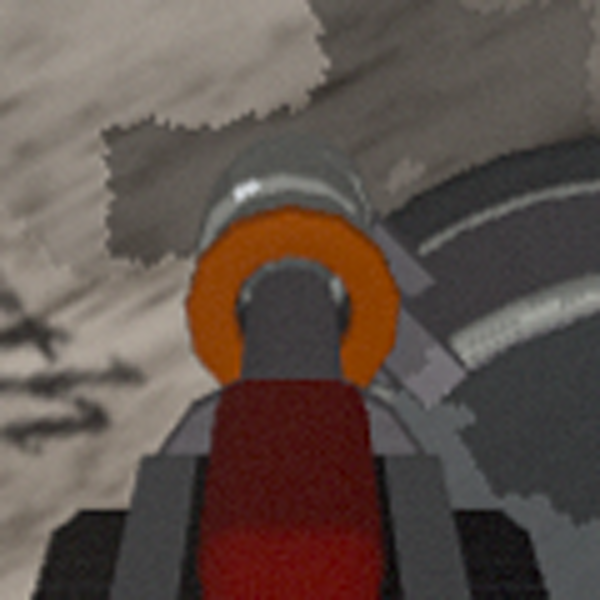

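The nose is in the bore, centred and without force. Continuing down while watching the force.

>>> {"method": "arm_command", "body": {"rows": [5,0,0,2,0,0,0,5,0,0,4,0,0,0,5,0,0,6,0,0,0,5,0,0,8,0,0,0,5,0,0,10,0,0,0]}}

```text
t: 13.97
tcp_pos: [0.495, 0.0445, 0.1581]
orientation: [0.259, 0.966, -0.0, -0.0]
force: [-0.6, 0.6, -1.3]
gripper_width: 0.0129
```

>>> {"method": "arm_command", "body": {"rows": [5,0,0,2,0,0,0,5,0,0,4,0,0,0,5,0,0,6,0,0,0,5,0,0,8,0,0,0,5,0,0,10,0,0,0]}}

```text
t: 14.38
tcp_pos: [0.495, 0.0445, 0.1481]
orientation: [0.259, 0.966, 0.0, 0.0]
force: [0.4, 0.1, -1.1]
gripper_width: 0.0129
```

>>> {"method": "arm_command", "body": {"rows": [5,0,0,2,0,0,0,5,0,0,4,0,0,0,5,0,0,6,0,0,0,5,0,0,8,0,0,0,5,0,0,10,0,0,0]}}

```text
t: 14.8
tcp_pos: [0.495, 0.0445, 0.1381]
orientation: [0.259, 0.966, -0.0, -0.0]
force: [-0.2, -0.4, -0.2]
gripper_width: 0.0133
```

>>> {"method": "arm_command", "body": {"rows": [5,0,0,2,0,0,0,5,0,0,4,0,0,0,5,0,0,6,0,0,0,5,0,0,8,0,0,0,5,0,0,10,0,0,0]}}

```text
t: 15.22
tcp_pos: [0.495, 0.0445, 0.1281]
orientation: [0.259, 0.966, -0.0, 0.0]
force: [-0.2, -1.3, -1.4]
gripper_width: 0.0132
```

>>> {"method": "arm_command", "body": {"rows": [5,0,0,2,0,0,0,5,0,0,4,0,0,0,5,0,0,6,0,0,0,5,0,0,8,0,0,0,5,0,0,9,0,0,0]}}

```text
t: 15.63
tcp_pos: [0.4949, 0.0445, 0.119]
orientation: [0.259, 0.966, -0.0, -0.0]
force: [0.4, -0.5, -1.7]
gripper_width: 0.0133
```

>>> {"method": "arm_command", "body": {"rows": [5,0,0,1,0,0,0,5,0,0,2,0,0,0,5,0,0,3,0,0,0,5,0,0,4,0,0,0,5,0,0,5,0,0,0]}}

```text
t: 16.05
tcp_pos: [0.4951, 0.0445, 0.1142]
orientation: [0.259, 0.966, -0.0, 0.0]
force: [0.3, 0.5, -1.1]
gripper_width: 0.0133
```

>>> {"method": "arm_command", "body": {"rows": [5,0,0,0.5,0,0,0,5,0,0,1,0,0,0,5,0,0,1.5,0,0,0,5,0,0,2,0,0,0,5,0,0,2.5,0,0,0]}}

```text
t: 16.47
tcp_pos: [0.4951, 0.0445, 0.1118]
orientation: [0.259, 0.966, 0.0, 0.0]
force: [-0.4, -0.1, -1.7]
gripper_width: 0.0133
```

```bash
python3 - <<'E'
from h import *
go([.4954,.0443,.1083],150)
E
```

```text
t 16.47 shift [-0.4  0.   3.5] turn [ 0.0001  0.0001 -0.0002] F [-0.4 -0.1 -1.7] w 13.3
```

>>> {"method": "arm_command", "body": {"rows": [5,0,0,0.5,0,0,0,5,0,0,1,0,0,0,5,0,0,1.5,0,0,0,5,0,0,2,0,0,0,5,0,0,2,0,0,0]}}

```text
t: 16.88
tcp_pos: [0.4949, 0.0445, 0.1097]
orientation: [0.259, 0.966, -0.0, -0.0]
force: [-0.7, -0.2, -0.7]
gripper_width: 0.0133
```

>>> {"method": "arm_command", "body": {"rows": [5,0,0,0.5,0,0,0,5,0,0,1,0,0,0,5,0,0,1.5,0,0,0,5,0,0,1.5,0,0,0,5,0,0,1.5,0,0,0]}}

```text
t: 17.3
tcp_pos: [0.495, 0.0445, 0.1083]
orientation: [0.259, 0.966, 0.0, -0.0]
force: [0.8, -0.5, -1.5]
gripper_width: 0.0132
```

>>> {"method": "arm_command", "body": {"rows": [5,0,0,0.5,0,0,0,5,0,0,1,0,0,0,5,0,0,1,0,0,0,5,0,0,1,0,0,0,5,0,0,1,0,0,0]}}

```text
t: 17.72
tcp_pos: [0.4951, 0.0445, 0.1076]
orientation: [0.259, 0.966, 0.0, 0.0]
force: [-1.4, 0.0, 3.3]
gripper_width: 0.0133
```

>>> {"method": "arm_command", "body": {"rows": [5,0,0,0.5,0,0,0,5,0,0,1,0,0,0,5,0,0,1,0,0,0,5,0,0,1,0,0,0,5,0,0,1,0,0,0]}}

```text
t: 18.13
tcp_pos: [0.4952, 0.0445, 0.1071]
orientation: [0.259, 0.966, -0.0, 0.0]
force: [-3.1, -0.4, 6.9]
gripper_width: 0.0135
```

>>> {"method": "arm_command", "body": {"rows": [5,0,0,0.4,0,0,0,5,0,0,0.8,0,0,0,5,0,0,1.2,0,0,0,5,0,0,1.2,0,0,0,5,0,0,1.2,0,0,0]}}

```text
t: 18.55
tcp_pos: [0.4952, 0.0445, 0.1065]
orientation: [0.259, 0.966, -0.0, 0.0]
force: [-4.9, 0.7, 11.9]
gripper_width: 0.0133
```

```bash
python3 - <<'E'
from h import *
from cell import cams
for i in range(3):
    go([.4954,.0443,.1083],150); cams.grab_frame("top")
go([.4954,.0443,.1083],150); f=snap("w15");cv2.imwrite("pics/z5.png",cv2.resize(f["color"][150:290,240:400],None,fx=5,fy=4,interpolation=cv2.INTER_CUBIC))
E
```

```text
t 18.55 shift [-0.2 -0.1 -1.8] turn [ 0.0001  0.0004 -0.0001] F [-4.9  0.7 11.9] w 13.3
t 18.6 shift [-0.2 -0.1 -1.8] turn [ 0.0001  0.0005 -0.0001] F [-4.   0.1 11.9] w 13.3
t 18.65 shift [-0.2 -0.1 -1.8] turn [ 0.0001  0.0005 -0.0001] F [-4.2  0.5 12.3] w 13.1
t 18.7 shift [-0.3 -0.1 -1.8] turn [ 0.0001  0.0004 -0.0001] F [-4.9  0.  11.7] w 13.1
```

View pics/z5.png

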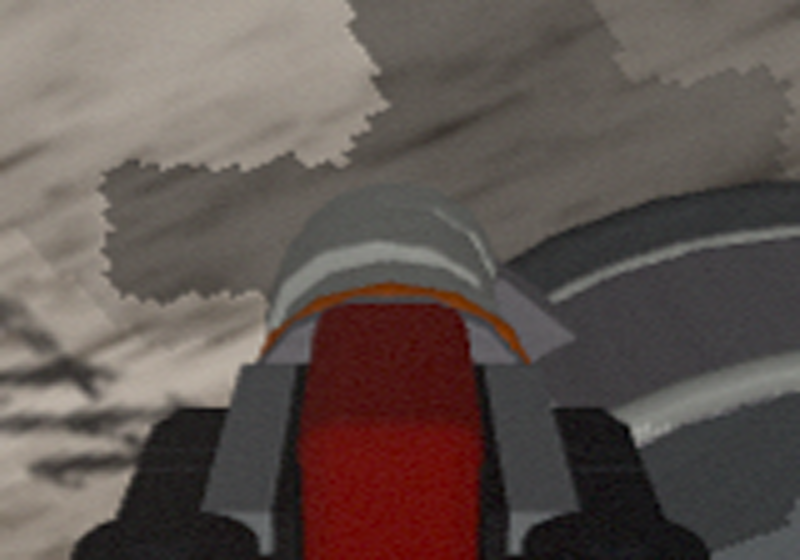

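The flange sits on the washer (thin orange rim showing at (400,290)) and the reading is steady at 12 N. Releasing and retreating upward.

>>> {"method": "arm_command", "body": {"rows": [18,0,0,0,0,0,0,30,0,0,0,0,0,0,45,0,0,0,0,0,0,45,0,0,0,0,0,0,45,0,0,0,0,0,0]}}

```text
t: 19.17
tcp_pos: [0.4949, 0.0445, 0.1048]
orientation: [0.259, 0.966, -0.0, -0.0]
force: [-0.3, 0.1, -0.7]
gripper_width: 0.0452
```

>>> {"method": "arm_command", "body": {"rows": [45,0,0,-10,0,0,0,45,0,0,-30,0,0,0,45,0,0,-60,0,0,0,45,0,0,-95,0,0,0,45,-20,0,-130,0,0,0]}}

```text
t: 19.58
tcp_pos: [0.5087, 0.0357, 0.2361]
orientation: [0.258, 0.966, -0.0, -0.003]
force: [0.7, -0.0, -0.3]
gripper_width: 0.0451
```

>>> {"method": "arm_command", "body": {"rows": [45,-30,0,0,0,0,0,45,-50,0,0,0,0,0,45,-50,0,0,0,0,0,45,-50,0,0,0,0,0,45,-50,0,0,0,0,0]}}

```text
t: 20.0
tcp_pos: [0.5548, 0.0097, 0.2349]
orientation: [0.259, 0.966, -0.0, -0.001]
force: [-1.0, -0.1, 0.1]
gripper_width: 0.0449
```

```bash
python3 - <<'E'
from h import *
f=snap("w16");p=(f["ppos"],f["pq"]);s=snap("s6","scene");snap("t6","top")
cv2.imwrite("pics/s6c.png",cv2.resize(s["color"][140:230,260:380],None,fx=6,fy=6))
h=cv2.cvtColor(f["color"],cv2.COLOR_BGR2HSV);H,S,V=h[...,0],h[...,1],h[...,2]
P=dpts(f,0,640,0,400,p)
m=(((H<5)|(H>174))&(S>170)&(V>60))&(P[...,2]>.10)
x=np.argwhere(m)[:,::-1].astype(np.float32);r=cv2.minAreaRect(x);print(r,np.nanmedian(P[m],0),"top c",ray(f,*r[0],.119,p))
E
```

```text
((318.0, 102.5), (43.0, 18.0), 90.0) [0.49382648 0.04475384 0.11924537] top c [0.49366051 0.04484717 0.119     ]
```

View pics/w16.png

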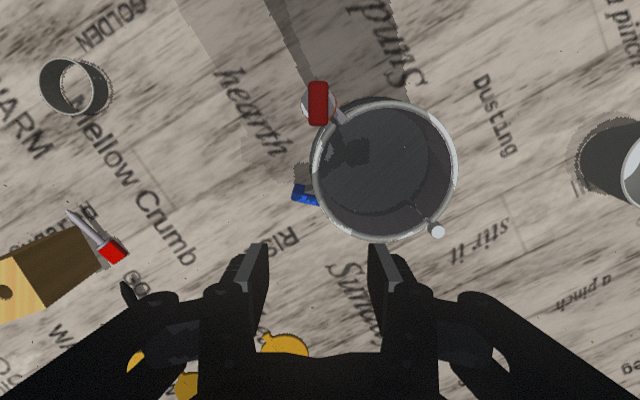

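View pics/s6c.png

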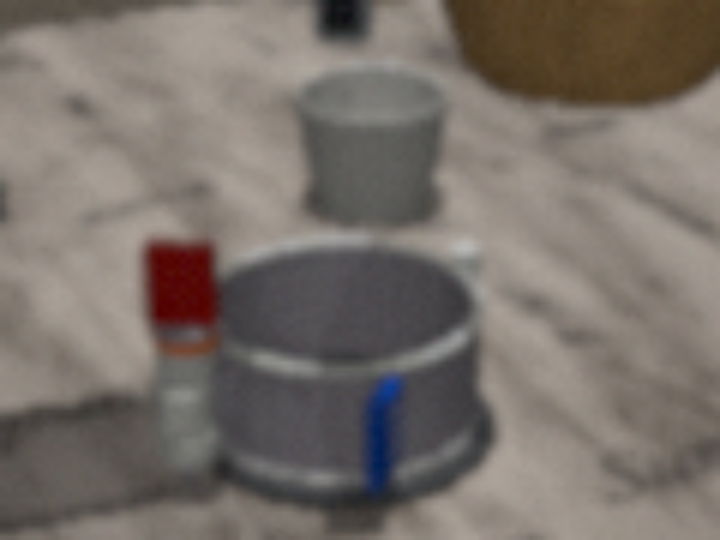

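View pics/t6.png

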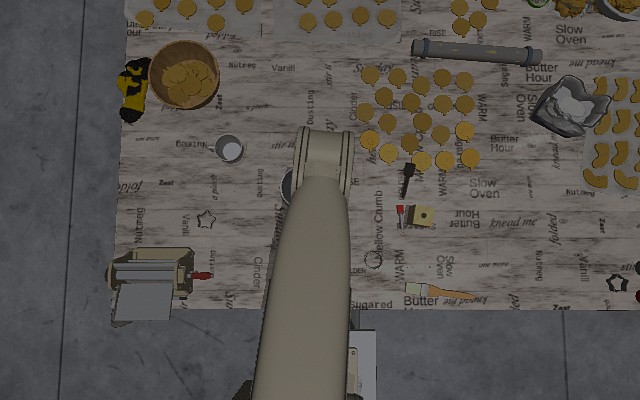

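The pin stands upright in the knuckles with its grip top at z ≈ 0.119, so the flange is at about 0.079–0.080, on the washer. The mould is shut, and the mug (229,149) and cutters (206,219) and (373,260) are where they started. Handing in.

```bash
python3 - <<'E'
from cell import job
print(job.finish_job())
E
```

```text
the job is handed in; nothing more can be done
None
```

I swung the mould shut, took the larger red pin from the stand and pushed it down through the knuckles. It sits with its flange on the washer, and I released it and handed the job in at about 20 s.

- **Closing:** I pushed the pad until it stopped moving, at about 13 N. The view straight down the bore then showed the swinging knuckle in line. The sideways force suggests a finger may also have touched the rim of the swinging half; if so, the force stayed well under the 40 N limit.
- **Insertion:** The pin met no noticeable resistance until the flange touched the washer. It settled at a steady 12 N reading, with about 4–5 N sideways.
- **Last checks:** After release, the tool force was back to about zero. The pin stood upright, with its flange at about 79–80 mm, matching the washer height measured before. The mould was still shut, and the mug and both cutters were at the same places in the top view.
- **Decoy pins:** The small red and the black decoy pins toppled onto the table near the start, while the arm was nowhere near them. They were lying there at the end.

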